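# Take the long whetstone from its flush case and lay it on the mat

### The job

Get the long sharpening stone out for the carving knife: press down the end of it that lies at the open end of its wooden case, so that the other end tips up, then take it by the raised end and lay it flat on the brown cork mat, roughly centred and lengthwise. Set it down rather than drop it, and leave the short broad stone in its own case.

Things in the scene. Friction and masses are not known exactly. Their poses are not given: they have to be found in the camera images.
- long_stone: Long sharpening stone 130 x 50 x 14 mm (x, y, z), 0.15 to 0.25 kg, grey on top; origin at the centre of its underside. It starts centred in a fixed dark wooden case 170 x 110 x 50 mm, top flush with the case's top, underside 36 mm above the counter. The recess is 54 mm wide, walled at the sides and the +x end, open at the -x end (roughly towards the robot): press the stone at that end.
- cradle (a joint): Tilt of a hidden cradle under the long stone, rad: 0 flush, 0.5 its stop; friction keeps it where left. Pivot: 5 mm from the stone's middle towards -x, at its underside. Pressing the stone's -x end 40 to 60 mm from its middle (about 5 N) sinks it and raises the +x end: at 0.5 its underside stands 19 mm, its top 32 mm above the case, sides free to grip across the 50 mm. A lip stops sliding.
- mat: Flat brown cork mat fixed on the counter, 200 x 110 x 6 mm (x, y, z), origin at the centre of its underside, z up. The long stone goes on top, its length along the mat's x, either way round.
- short_stone: A shorter, broader stone, 90 x 60 x 14 mm, to be left alone: flush in a second dark wooden case of the same outer size, closed at both ends. Origin at the centre of its underside, 36 mm above the counter.
Mind the look-alikes: they are no part of the job. Of the things shaped like the mat, the brown one is meant.

How it is judged:
On the way:
1. the long stone, still in its case, is tipped up on its cradle by more than 0.35 rad (20 degrees) (value of joint cradle above 0.35 rad and angle between long_stone's own z axis and vertical above 0.3 rad and distance of long_stone from where it was at the start of the episode below 0.04 m), for 0.2 s.
At the end, for the whole second after the job is handed in: The long stone lies at rest and released, flat (within 0.1 rad, grey face up) on the mat, its centre within 30 mm of the mat's centre and its length within 0.26 rad (15 degrees) of the mat's length, either way round; the short stone is still in its case, within 20 mm of its start (horizontal distance between long_stone and mat below 0.03 m and angle between the x axis of long_stone and the x axis of mat, either way round below 0.26 rad and angle between long_stone's own z axis and vertical below 0.1 rad and z of long_stone in the frame of mat below 0.011 m and linear speed of long_stone below 0.03 m/s and distance of short_stone from where it was at the start of the episode below 0.02 m); the robot touches nothing.
It fails at once if the long stone is dropped (falls free faster than 0.9 m/s, a drop of about 4 cm) (linear speed of long_stone above 0.9 m/s and contact force between the fingers and long_stone below 0.1 N).
It fails at once if the short stone is moved by more than 20 mm (distance of short_stone from where it was at the start of the episode above 0.02 m).
It also fails if it takes over 45 s, if anything falls off the work surface, if the arm or the gripper's body presses on something with over 40 N, if the wrist force passes 120 N, or if a joint passes its speed limit or range.

### The arm

A 6-joint arm with a two-finger parallel gripper is mounted at the origin on the work surface. World frame = base frame: x ahead of the robot, y to its left, z up, the work surface at z = 0. Lengths are in m, angles in rad, forces in N, time in s.
With the tool pointing down it reaches from about 0.325 to 0.75 m from the base axis. Payload 7.6 kg.
Tool frame: the origin (TCP) lies at the centre of the arm's flange, where the gripper is bolted on; the fingertips stand 173 mm ahead of it and the grasp point (between the pads) lies 155 mm ahead of it (robot.finger_overhang is the distance from the TCP to the fingertips, in m); z points along the fingers, y is the line along which they close (so a half turn about z gives the same grasp; the last joint's range is limited). The gripper opens to 85 mm and grips with 20 to 120 N. Pads are 22 mm wide; open, the fingers measure 114 mm over their backs; the gripper's body (76 mm by 85 mm) begins 54 mm behind the grasp point. The pads swing forward as they close: fully open they stand 13 mm farther back than shut.
Start: joints at [1.032, 0.052, 1.401, -0, 1.689, -0.07], TCP at [0.237, 0.468, 0.405] pointing down, gripper open.
Joint ranges: [-2.9, 2.9], [-0.91, 2.17], [0.12, 2.37], [-1.06, 4.2], [0.26, 2.73], [-2.93, 2.93]. Speed limits (rad/s): [2.57, 2.57, 3.01, 3.14, 3.14, 3.14].

### API

Orientations are given as a rotation vector (axis times angle).
In Python, from rig import sensors, eyes, hand_in, robot gives the robot as it stands. The module is installed in compiled form; this text tells all that it offers.
- The arm moves only by the tool arm_command, never from a script. Its argument "targets" is a list of rows, each an object with "angular": the turn, a rotation vector about the tool's x, y, z in rad, a list of three; "delta_pos": the shift along the tool's x, y, z in m, a list of three; "grip": the opening, from 0 (shut) to 1 (fully open). In form: [{"angular": [rx, ry, rz], "delta_pos": [dx, dy, dz], "grip": grip}, ...]. A call has 1 to 8 rows; each row is the pose to reach, as a shift and turn from the pose commanded when the call began, along the tool's axes at that moment; what a row does not reach only later rows make up. A row lasts 1/12 s, in which the tool goes at most 41.7 mm and 7.16 degrees, less where a joint would pass 70% of its speed; a pose out of reach is approached as far as the arm can. A call with a gripper value outside its range is refused whole. The fingers move at their own pace and stop on an object; the grip force is fixed at half the most. Time passes only in rows, so rows that repeat a pose let the fingers close. It gives the time, the measured TCP pose, the force, the opening and the grip force at its end, in the units of the state.
- sensors.observe(): the state, without advancing time (a new reading comes with each control period).
- eyes.read_camera(name): name is "scene" or "side" or "wrist"; returns the picture (480x640x3 uint8, red, green, blue); there is no depth.
- eyes.camera_model(name): a dict with "fx", "fy", "cx", "cy" (pixels), "cam_to_world" (4x4, takes a point from camera to world coordinates). Camera axes: x right, y up, looking along -z (the intrinsics and any distortion apply to the point x, -y, -z); pixel columns grow to the right and rows downward; lengths in m; the calibration is good to about 2 mm. A picture is of the moment at which its call begins: read the wrist's pose just before it. camera_model takes no time and is no camera call; for the wrist camera it gives the pose at the moment of the call.
- hand_in(): hands the job in; it is judged then, once.
The state is a dict: "t": time; "qpos": joint angles; "qvel": joint speeds; "tau": joint torques, N m; "ee_pos": TCP position; "tool_rot": TCP orientation; "wrist_force": force on the tool from outside, world axes, zero at the start; "ft_torque": the same for the moment, N m; "width": finger opening in m; "grasp_force": force on a finger pad.
Only numpy, scipy, OpenCV 4.12 (cv2) and the standard library are available. Lean on these libraries where they do the work, as an engineer would, in place of code of your own. Each camera call takes 0.05 s, during which the arm holds its last target. There are 200 camera calls.

## Working session

There is one attempt and no reset: what is moved stays moved. The work goes in short steps, Python scripts to look and compute and a tool call to move; the robot and the scene stay as the last step left them, time stands still between calls to the robot, and variables do not carry over. Pictures are saved under pics/ and viewed, at most 10 in all, crops included, and the job is handed in when it is done.

Besides the shell and the picture viewer there is one more tool, called after "Call:" by a JSON object that holds its "method" and its "body", one argument or row to a line. arm_command: Moves the arm, as the interface text tells. Its arguments: {"type":"object","properties":{"targets":{"type":"array"}},"required":["targets"]}

```bash
mkdir -p pics; cat > h.py <<'E'
import numpy as np, cv2
from rig import sensors, eyes, hand_in, robot
from scipy.spatial.transform import Rotation as R
def snap(cam,name):
    m=eyes.camera_model(cam); im=eyes.read_camera(cam)
    cv2.imwrite(f'pics/{name}.png',im[:,:,::-1]); return im,m
def px2w(m,u,v,z):
    T=np.array(m['cam_to_world']); d=T[:3,:3]@np.array([(u-m['cx'])/m['fx'],-(v-m['cy'])/m['fy'],-1])
    return T[:3,3]+d*(z-T[2,3])/d[2]
def w2px(m,p):
    T=np.array(m['cam_to_world']); c=T[:3,:3].T@(np.array(p)-T[:3,3])
    return m['cx']+m['fx']*c[0]/-c[2], m['cy']-m['fy']*c[1]/-c[2]
E
python3 - <<'E'
from h import *
np.set_printoptions(precision=3,suppress=True)
for c in ("scene","side"):
    im,m=snap(c,c+"0"); print(c,{k:np.array(v) for k,v in m.items()})
s=sensors.observe(); print({k:s[k] for k in('t','ee_pos','tool_rot','wrist_force','width')})
E
```

```text
scene {'fx': array(488.351), 'fy': array(488.351), 'cx': array(319.681), 'cy': array(240.455), 'cam_to_world': array([[-0.352, -0.58 ,  0.735,  1.324],
       [ 0.936, -0.215,  0.278,  0.307],
       [-0.004,  0.786,  0.618,  0.832],
       [ 0.   ,  0.   ,  0.   ,  1.   ]])}
side {'fx': array(462.211), 'fy': array(462.211), 'cx': array(328.603), 'cy': array(238.632), 'cam_to_world': array([[ 0.799,  0.391, -0.457, -0.085],
       [-0.601,  0.532, -0.597, -0.714],
       [ 0.01 ,  0.751,  0.66 ,  0.816],
       [ 0.   ,  0.   ,  0.   ,  1.   ]])}
{'t': 0.1, 'ee_pos': array([0.237, 0.468, 0.404]), 'tool_rot': array([-0.73 , -3.055,  0.002]), 'wrist_force': array([ 0.755,  0.447, -0.737]), 'width': 0.08523218340659808}
```

View pics/scene0.png

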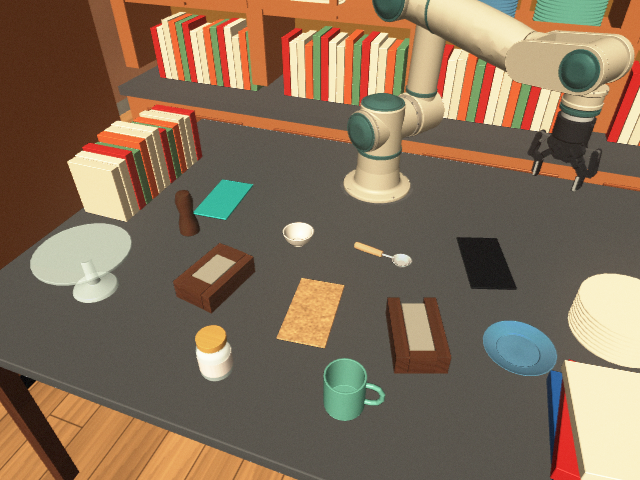

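The scene shows three mat-shaped things: teal (224,199), black (487,262) and brown cork (311,312). The cork one is the mat. It also shows two cases: left (215,273), closed at both ends with a short stone, and right (417,333), with a long stone running to an open end towards the robot. The right one fits. I'll confirm this in a crop.

```bash
python3 - <<'E'
import cv2
im=cv2.imread('pics/scene0.png')[270:390,265:465]
cv2.imwrite('pics/crop1.png',cv2.resize(im,None,fx=4,fy=4,interpolation=cv2.INTER_CUBIC))
E
```

```text
(no output)
```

View pics/crop1.png

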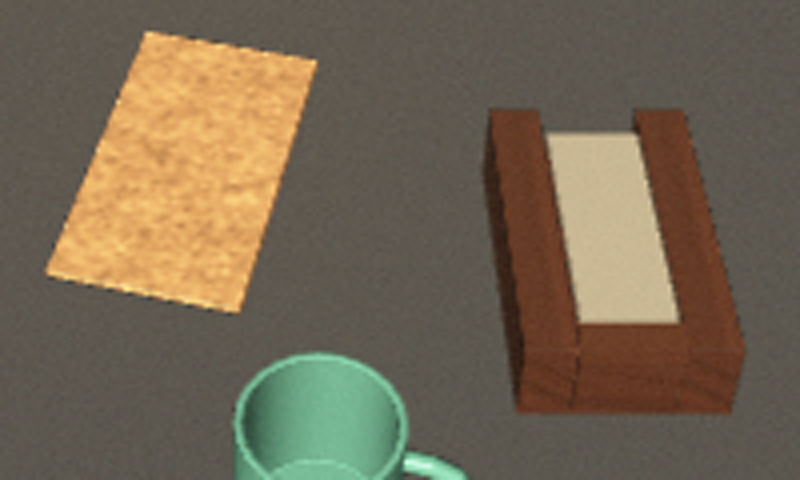

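View pics/side0.png

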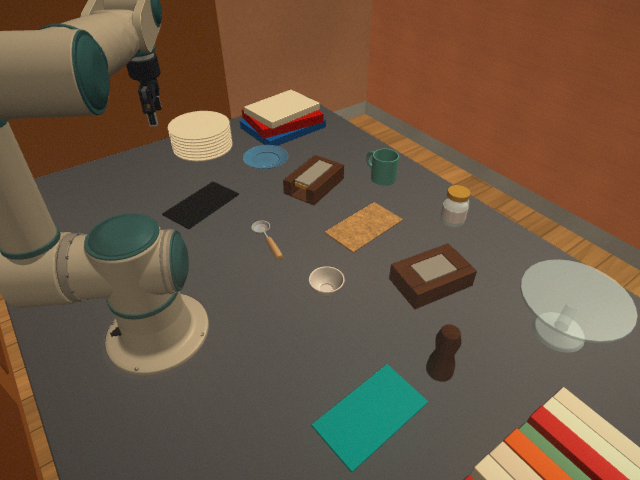

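The crop confirms it. The right case is open at its far (robot-side) end and holds the long stone, with corners at crop (545,132), (638,132), (680,323) and (580,325). The cork mat's corners are at (146,32), (317,60), (240,312) and (46,273). The side view agrees, with the open end of the case at (300,190).

```bash
python3 - <<'E'
from h import *
np.set_printoptions(precision=4,suppress=True)
m=eyes.camera_model("scene")
for n,z,c in (("stone",.05,[(545,132),(638,132),(680,323),(580,325)]),("case",.05,[(489,109),(683,109),(744,350),(518,350)]),("mat",.006,[(146,31),(318,60),(240,313),(45,273)])):
    P=np.array([px2w(m,265+(a-1.5)/4,270+(b-1.5)/4,z) for a,b in c]); 
    l=(P[2]+P[3]-P[0]-P[1])/2
    print(n,P.mean(0),"sides",[round(float(np.linalg.norm(P[i]-P[i-1])),4) for i in (1,2,3,0)],"yaw",np.arctan2(l[1],l[0]),np.linalg.norm(l))
s=sensors.observe(); Rm=R.from_rotvec(s['tool_rot']).as_matrix(); print(Rm, s['qpos'])
E
```

```text
stone [0.595  0.2505 0.05  ] sides [0.0517, 0.1337, 0.0504, 0.135] yaw 0.35411937264315985 0.13434081621086935
case [0.5946 0.249  0.05  ] sides [0.1093, 0.1686, 0.112, 0.1687] yaw 0.3445989506894986 0.16862138752362776
mat [0.5914 0.0095 0.006 ] sides [0.1096, 0.202, 0.1098, 0.2008] yaw 0.11176405128295043 0.201427362729812
[[-0.8921  0.4518 -0.0007]
 [ 0.4518  0.8921 -0.0012]
 [ 0.0001 -0.0014 -1.    ]] [ 1.0317  0.0528  1.4016 -0.      1.6886 -0.0703]
```

```bash
cat >> h.py <<'E'
np.set_printoptions(precision=4,suppress=True)
S=np.array([.5948,.2498,.036]); SY=.347; MAT=np.array([.5914,.0095,.006]); MY=.112
def toolR(yaw,tilt=0):  # tool y across, z down; tilt leans fingers outward along yaw
    b=R.from_euler('z',yaw)*R.from_euler('y',-tilt)
    return b*R.from_matrix(np.array([[1,0,0],[0,-1,0],[0,0,-1.]])*[1,1,1])
def go(pos,Rt,s=None):
    s=s or sensors.observe(); R0=R.from_rotvec(s['tool_rot'])
    for k in (R.identity(),R.from_euler('z',np.pi)):
        r=R0.inv()*Rt*k; print('dpos',R0.inv().apply(np.array(pos)-s['ee_pos']),'ang',r.as_rotvec(), 'mag',r.magnitude())
E
python3 - <<'E'
from h import *
u=np.array([np.cos(SY),np.sin(SY),0]); p=S-.052*u; p[2]=.273
print(p); go(p,toolR(SY))
E
```

```text
[0.5459 0.2321 0.273 ]
dpos [-0.3822 -0.0711  0.131 ] ang [-0.0008  0.0016  2.3258] mag 2.3257904842355495
dpos [-0.3822 -0.0711  0.131 ] ang [-0.0013 -0.0007 -0.8158] mag 0.8158035091781188
```

Call:
{"method": "arm_command", "body": {
  "targets": [
    {"angular": [0, 0, -0.816], "delta_pos": [-0.382, -0.071, 0.131], "grip": 0},
    {"angular": [0, 0, -0.816], "delta_pos": [-0.382, -0.071, 0.131], "grip": 0},
    {"angular": [0, 0, -0.816], "delta_pos": [-0.382, -0.071, 0.131], "grip": 0},
    {"angular": [0, 0, -0.816], "delta_pos": [-0.382, -0.071, 0.131], "grip": 0},
    {"angular": [0, 0, -0.816], "delta_pos": [-0.382, -0.071, 0.131], "grip": 0},
    {"angular": [0, 0, -0.816], "delta_pos": [-0.382, -0.071, 0.131], "grip": 0},
    {"angular": [0, 0, -0.816], "delta_pos": [-0.382, -0.071, 0.131], "grip": 0},
    {"angular": [0, 0, -0.816], "delta_pos": [-0.382, -0.071, 0.131], "grip": 0}
  ]
}}

```text
t: 0.77
ee_pos: [0.4716, 0.2892, 0.305]
tool_rot: [0.553, -3.092, -0.0]
wrist_force: [1.0, 0.1, -0.1]
width: -0.0002
grasp_force: 0.0
```

```bash
python3 - <<'E'
from h import *
u=np.array([np.cos(SY),np.sin(SY),0]); p=S-.052*u; p[2]=.273
s=sensors.observe(); print(s['ee_pos'],s['wrist_force'],s['width'],s['t']); go(p,toolR(SY),s)
E
```

```text
[0.4716 0.2892 0.305 ] [ 0.9644  0.0688 -0.0719] -0.0001926899541499489 0.7667
dpos [-0.05   -0.0793  0.032 ] ang [ 0.0003  0.0003 -3.1348] mag 3.1347877887211517
dpos [-0.05   -0.0793  0.032 ] ang [ 0.0002 -0.0002  0.0068] mag 0.006810262462039569
```

Call:
{"method": "arm_command", "body": {
  "targets": [
    {"angular": [0, 0, 0], "delta_pos": [-0.036, -0.06, 0.024], "grip": 0},
    {"angular": [0, 0, 0], "delta_pos": [-0.036, -0.06, 0.024], "grip": 0},
    {"angular": [0, 0, 0], "delta_pos": [-0.036, -0.06, 0.024], "grip": 0},
    {"angular": [0, 0, 0], "delta_pos": [-0.036, -0.06, 0.024], "grip": 0},
    {"angular": [0, 0, 0], "delta_pos": [-0.036, -0.06, 0.024], "grip": 0}
  ]
}}

```text
t: 1.18
ee_pos: [0.5246, 0.2466, 0.2816]
tool_rot: [0.542, -3.094, -0.0]
wrist_force: [0.1, 0.6, -1.0]
width: 0.0001
grasp_force: 0.0
```

```bash
python3 - <<'E'
from h import *
u=np.array([np.cos(SY),np.sin(SY),0]); p=S-.052*u; p[2]=.273
s=sensors.observe(); print(s['ee_pos'],s['wrist_force'],s['width'],s['t']); go(p,toolR(SY),s)
im,m=snap('wrist','w1')
print(m['cam_to_world'])
for d in (-.065,.065): print(w2px(m,S+[0,0,.014]+d*u))
E
```

```text
[0.5246 0.2466 0.2816] [ 0.1297  0.5526 -1.0065] 0.00013004304420424306 1.1833
dpos [-0.0151 -0.0208  0.0086] ang [ 0.0009  0.0007 -3.1415] mag 3.141469236161804
dpos [-0.0151 -0.0208  0.0086] ang [ 0.0004 -0.0006  0.0001] mag 0.0007257650008846342
[[-0.3387 -0.9023 -0.2667  0.4557]
 [ 0.9409 -0.3248 -0.0959  0.2228]
 [-0.0001 -0.2835  0.959   0.2519]
 [ 0.      0.      0.      1.    ]]
(np.float64(286.5213921627101), np.float64(265.38927335776776))
(np.float64(292.00685777355346), np.float64(435.64932484964527))
```

View pics/w1.png

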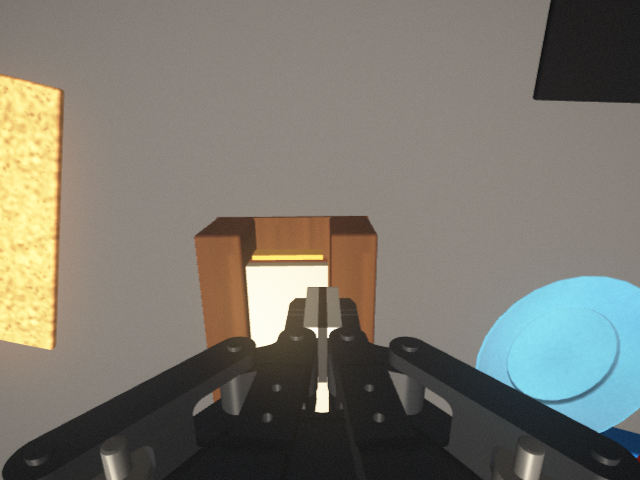

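The wrist view shows the stone's open-end edge at (288,263), against a prediction of (286,265), so the pose is good. Next I go above the press point and down to just over the stone.

Call:
{"method": "arm_command", "body": {
  "targets": [
    {"angular": [0, 0, 0], "delta_pos": [-0.015, -0.021, 0.02], "grip": 0},
    {"angular": [0, 0, 0], "delta_pos": [-0.015, -0.021, 0.04], "grip": 0},
    {"angular": [0, 0, 0], "delta_pos": [-0.015, -0.021, 0.054], "grip": 0},
    {"angular": [0, 0, 0], "delta_pos": [-0.015, -0.021, 0.058], "grip": 0},
    {"angular": [0, 0, 0], "delta_pos": [-0.015, -0.021, 0.061], "grip": 0},
    {"angular": [0, 0, 0], "delta_pos": [-0.015, -0.021, 0.064], "grip": 0}
  ]
}}

```text
t: 1.73
ee_pos: [0.5455, 0.2326, 0.2198]
tool_rot: [-0.545, 3.094, 0.0]
wrist_force: [-6.5, -3.4, 8.3]
width: -0.0003
grasp_force: 4.4
```

Call:
{"method": "arm_command", "body": {
  "targets": [
    {"angular": [0, 0, 0], "delta_pos": [0, 0, 0.003], "grip": 0},
    {"angular": [0, 0, 0], "delta_pos": [0, 0, 0.006], "grip": 0},
    {"angular": [0, 0, 0], "delta_pos": [0, 0, 0.009], "grip": 0},
    {"angular": [0, 0, 0], "delta_pos": [0, 0, 0.01], "grip": 0}
  ]
}}

```text
t: 2.07
ee_pos: [0.5451, 0.2325, 0.2093]
tool_rot: [0.545, -3.093, 0.0]
wrist_force: [-7.4, -2.5, 5.1]
width: -0.0001
grasp_force: 4.1
```

Call:
{"method": "arm_command", "body": {
  "targets": [
    {"angular": [0, 0, 0], "delta_pos": [0, 0, 0.002], "grip": 0},
    {"angular": [0, 0, 0], "delta_pos": [0, 0, 0.004], "grip": 0},
    {"angular": [0, 0, 0], "delta_pos": [0, 0, 0.005], "grip": 0}
  ]
}}

```text
t: 2.32
ee_pos: [0.5452, 0.2326, 0.2044]
tool_rot: [0.545, -3.093, 0.0]
wrist_force: [-6.2, -2.0, 5.3]
width: 0.0002
grasp_force: 3.8
```

Call:
{"method": "arm_command", "body": {
  "targets": [
    {"angular": [0, 0, 0], "delta_pos": [0, 0, 0.002], "grip": 0},
    {"angular": [0, 0, 0], "delta_pos": [0, 0, 0.003], "grip": 0},
    {"angular": [0, 0, 0], "delta_pos": [0, 0, 0.003], "grip": 0}
  ]
}}

```text
t: 2.57
ee_pos: [0.5454, 0.2326, 0.2028]
tool_rot: [0.545, -3.094, 0.0]
wrist_force: [-11.2, -3.8, 12.0]
width: 0.0003
grasp_force: 8.1
```

The force has risen to 12 N and the motion stalled, so this is the stop. I'll retreat straight up and look.

Call:
{"method": "arm_command", "body": {
  "targets": [
    {"angular": [0, 0, 0], "delta_pos": [0, 0, 0], "grip": 0},
    {"angular": [0, 0, 0], "delta_pos": [0, 0, 0], "grip": 0},
    {"angular": [0, 0, 0], "delta_pos": [0, 0, -0.03], "grip": 0},
    {"angular": [0, 0, 0], "delta_pos": [0, 0, -0.065], "grip": 0},
    {"angular": [0, 0, 0], "delta_pos": [0, 0, -0.1], "grip": 0},
    {"angular": [0, 0, 0], "delta_pos": [0, 0, -0.1], "grip": 0}
  ]
}}

```text
t: 3.07
ee_pos: [0.5466, 0.2331, 0.3103]
tool_rot: [-0.543, 3.079, 0.004]
wrist_force: [0.5, 1.1, 0.7]
width: 0.0002
grasp_force: 0.0
```

```bash
python3 - <<'E'
from h import *
s=sensors.observe(); print(s['ee_pos'],s['wrist_force'])
ps=[]
T=R.from_euler('z',SY)*R.from_euler('y',-.5); u=np.array([np.cos(SY),np.sin(SY),0]); pv=S-.005*u
for i,c in enumerate(("scene","side")):
    im,m=snap(c,c+'1')
    P=[pv+T.apply([.005+a,b,.014]) for a,b in((-.065,-.025),(.065,-.025),(.065,.025),(-.065,.025))]
    px=np.array([w2px(m,q) for q in P]); cc=px.mean(0).astype(int)
    x,y=cc-[50,60]; k=cv2.resize(im[y:y+120,x:x+100,::-1],None,fx=4,fy=4,interpolation=cv2.INTER_CUBIC)
    cv2.polylines(k,[((px-[x,y]+.5)*4).astype(int)],True,(0,255,0),1); ps.append(k)
cv2.imwrite('pics/tip.png',np.hstack(ps))
im,m=snap('wrist','w2')
E
```

```text
[0.5466 0.2331 0.3103] [0.4876 1.0991 0.7299]
```

View pics/tip.png

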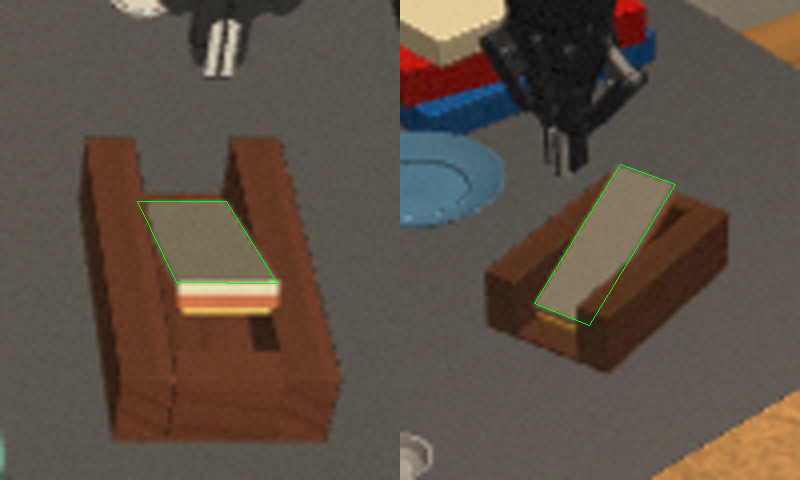

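The overlay for a 0.5 rad tilt fits the stone in both views (left quad (138,201)–(276,282)), so it is fully tipped. Next comes the pregrasp, with the tool tilted square to the stone.

```bash
cat >> h.py <<'E'
U=np.array([np.cos(SY),np.sin(SY),0]); PV=S-.005*U
T5=R.from_euler('z',SY)*R.from_euler('y',-.5)
E
python3 - <<'E'
from h import *
for h in (.232,.172):
    p=PV+T5.apply([.051,0,h]); print(p); go(p,toolR(SY,.5))
E
```

```text
[0.5276 0.2255 0.264 ]
dpos [ 0.0194 -0.0003  0.0369] ang [ 0.7735  0.0008 -3.0435] mag 3.1402107063565925
dpos [ 0.0194 -0.0003  0.0369] ang [ 0.0005 -0.4978  0.0014] mag 0.4977641063860333
[0.5546 0.2353 0.2114]
dpos [-0.0093 -0.0004  0.0897] ang [ 0.7735  0.0008 -3.0435] mag 3.1402107063565925
dpos [-0.0093 -0.0004  0.0897] ang [ 0.0005 -0.4978  0.0014] mag 0.4977641063860333
```

Call:
{"method": "arm_command", "body": {
  "targets": [
    {"angular": [0, -0.12, 0], "delta_pos": [0.01, 0, 0], "grip": 0.85},
    {"angular": [0, -0.24, 0], "delta_pos": [0.019, 0, 0.01], "grip": 0.85},
    {"angular": [0, -0.36, 0], "delta_pos": [0.019, 0, 0.02], "grip": 0.85},
    {"angular": [0, -0.48, 0], "delta_pos": [0.019, 0, 0.03], "grip": 0.85},
    {"angular": [0, -0.498, 0], "delta_pos": [0.019, 0, 0.037], "grip": 0.85},
    {"angular": [0, -0.498, 0], "delta_pos": [0.019, 0, 0.037], "grip": 0.85}
  ]
}}

```text
t: 3.72
ee_pos: [0.5267, 0.2252, 0.2593]
tool_rot: [-0.459, 2.614, 0.116]
wrist_force: [-0.9, 0.2, 0.1]
width: 0.0715
grasp_force: 0.0
```

```bash
python3 - <<'E'
from h import *
s=sensors.observe(); print(s['ee_pos'],s['width'],s['wrist_force'])
go(PV+T5.apply([.051,0,.172]),toolR(SY,.5),s)
snap('wrist','w3')
E
```

```text
[0.5267 0.2252 0.2593] 0.07152724424854769 [-0.9144  0.2175  0.137 ]
dpos [-0.0035 -0.      0.0562] ang [ 0.0118  0.001  -3.1409] mag 3.1409170390145236
dpos [-0.0035 -0.      0.0562] ang [ 0.0006 -0.0075  0.0007] mag 0.007549671835548108
```

View pics/w3.png

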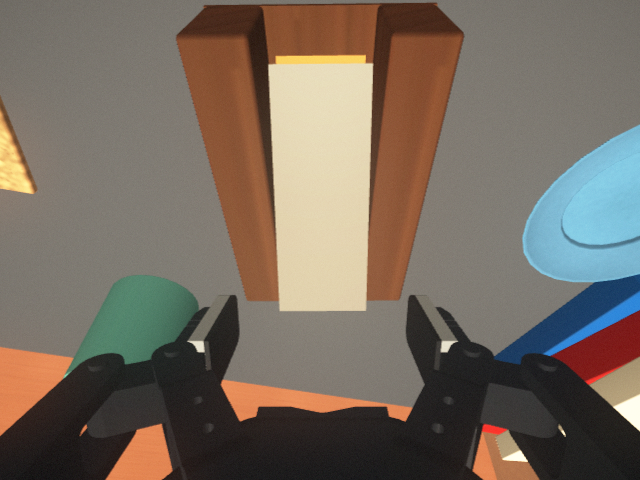

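The stone's raised end (279–366, 310) is centred between the fingers (238 and 408). I'll advance along the normal and close.

Call:
{"method": "arm_command", "body": {
  "targets": [
    {"angular": [0, -0.008, 0], "delta_pos": [-0.0035, 0, 0.025], "grip": 0.85},
    {"angular": [0, -0.008, 0], "delta_pos": [-0.0035, 0, 0.045], "grip": 0.85},
    {"angular": [0, -0.008, 0], "delta_pos": [-0.0035, 0, 0.056], "grip": 0.85},
    {"angular": [0, -0.008, 0], "delta_pos": [-0.0035, 0, 0.056], "grip": 0.85},
    {"angular": [0, -0.008, 0], "delta_pos": [-0.0035, 0, 0.056], "grip": 0.4},
    {"angular": [0, -0.008, 0], "delta_pos": [-0.0035, 0, 0.056], "grip": 0.4},
    {"angular": [0, -0.008, 0], "delta_pos": [-0.0035, 0, 0.056], "grip": 0.4},
    {"angular": [0, -0.008, 0], "delta_pos": [-0.0035, 0, 0.056], "grip": 0.4}
  ]
}}

```text
t: 4.43
ee_pos: [0.5563, 0.2354, 0.2164]
tool_rot: [-0.456, 2.6, 0.118]
wrist_force: [-0.5, 0.5, 0.1]
width: 0.0482
grasp_force: 64.2
```

```bash
python3 - <<'E'
from h import *
s=sensors.observe(); print(s['ee_pos'],s['width'],s['wrist_force'],s['grasp_force'])
im,m=snap('side','side2'); q=np.array(w2px(m,PV+T5.apply([.04,0,.03]))).astype(int); x,y=q-[70,60]
cv2.imwrite('pics/grip.png',cv2.resize(im[y:y+110,x:x+140,::-1],None,fx=5,fy=5,interpolation=cv2.INTER_CUBIC))
E
```

```text
[0.5563 0.2354 0.2164] 0.048185904236877866 [-0.5115  0.5403  0.095 ] 64.20066475868225
```

View pics/grip.png

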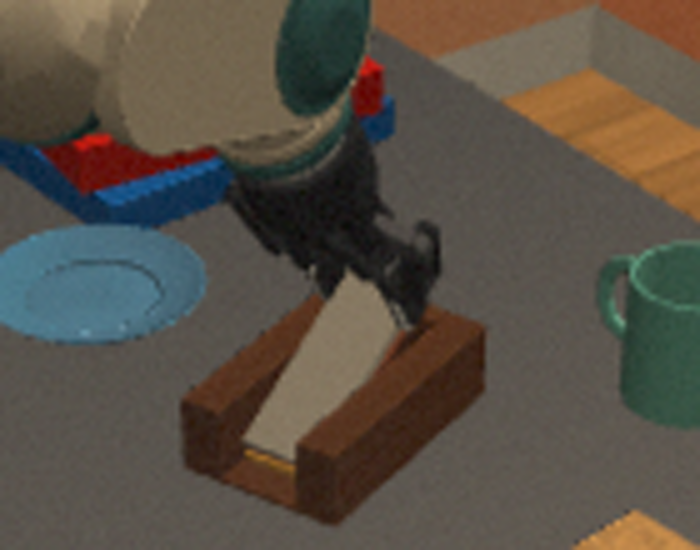

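```bash
python3 - <<'E'
from h import *
s=sensors.observe(); print(T5.inv().apply(s['ee_pos']-PV)); go(PV+T5.apply([.051,0,.172]),toolR(SY,.5),s)
print(w2px(eyes.camera_model('wrist'),PV+T5.apply([.07,0,.014])))
E
```

```text
[ 0.0548 -0.0004  0.1756]
dpos [0.0038 0.0004 0.0036] ang [-0.0118  0.0004 -3.1414] mag 3.141447835447633
dpos [0.0038 0.0004 0.0036] ang [0.0003 0.0075 0.0001] mag 0.00753035444251454
(np.float64(321.0243709452431), np.float64(346.24363122018667))
```

I'll regrip about 4 mm deeper.

Call:
{"method": "arm_command", "body": {
  "targets": [
    {"angular": [0, 0, 0], "delta_pos": [0, 0, 0], "grip": 0.75},
    {"angular": [0, 0, 0], "delta_pos": [0, 0, 0], "grip": 0.75},
    {"angular": [0, 0.007, 0], "delta_pos": [0.004, 0, 0.004], "grip": 0.75},
    {"angular": [0, 0.007, 0], "delta_pos": [0.004, 0, 0.004], "grip": 0.75},
    {"angular": [0, 0.007, 0], "delta_pos": [0.004, 0, 0.004], "grip": 0.4},
    {"angular": [0, 0.007, 0], "delta_pos": [0.004, 0, 0.004], "grip": 0.4},
    {"angular": [0, 0.007, 0], "delta_pos": [0.004, 0, 0.004], "grip": 0.4},
    {"angular": [0, 0.007, 0], "delta_pos": [0.004, 0, 0.004], "grip": 0.4}
  ]
}}

```text
t: 5.15
ee_pos: [0.5546, 0.2348, 0.2095]
tool_rot: [-0.458, 2.609, 0.116]
wrist_force: [-1.4, -0.2, -1.0]
width: 0.0481
grasp_force: 63.2
```

```bash
python3 - <<'E'
from h import *
s=sensors.observe(); print(s['ee_pos'],s['width'],s['wrist_force'],s['grasp_force'],T5.inv().apply(s['ee_pos']-PV)); go(s['ee_pos']+[0,0,.08],toolR(SY,.5),s)
E
```

```text
[0.5546 0.2348 0.2095] 0.04806916219019453 [-1.3891 -0.2273 -1.0057] 63.24740767478943 [ 0.0499 -0.0005  0.1704]
dpos [-0.0382  0.     -0.0703] ang [ 0.0033  0.0003 -3.1414] mag 3.1413901148445618
dpos [-0.0382  0.     -0.0703] ang [ 0.0002 -0.0021  0.0002] mag 0.0020993257962293637
```

Call:
{"method": "arm_command", "body": {
  "targets": [
    {"angular": [0, 0, 0], "delta_pos": [-0.002, 0, -0.005], "grip": 0.4},
    {"angular": [0, 0, 0], "delta_pos": [-0.006, 0, -0.012], "grip": 0.4},
    {"angular": [0, 0, 0], "delta_pos": [-0.011, 0, -0.02], "grip": 0.4},
    {"angular": [0, 0, 0], "delta_pos": [-0.017, 0, -0.032], "grip": 0.4},
    {"angular": [0, 0, 0], "delta_pos": [-0.024, 0, -0.045], "grip": 0.4},
    {"angular": [0, 0, 0], "delta_pos": [-0.031, 0, -0.058], "grip": 0.4},
    {"angular": [0, 0, 0], "delta_pos": [-0.038, 0, -0.07], "grip": 0.4},
    {"angular": [0, 0, 0], "delta_pos": [-0.038, 0, -0.07], "grip": 0.4}
  ]
}}

```text
t: 5.82
ee_pos: [0.5555, 0.235, 0.2946]
tool_rot: [-0.456, 2.6, 0.118]
wrist_force: [0.2, -0.0, -0.9]
width: 0.0486
grasp_force: 63.1
```

```bash
python3 - <<'E'
from h import *
s=sensors.observe(); print(s['ee_pos'],s['width'],s['wrist_force'],s['grasp_force'])
# goal: stone centre at mat centre; tool local over stone: pivot-frame a=.0499 -> s=.0449, height .1704
M=R.from_euler('z',MY)
for h in (.06,):
    p=MAT+M.apply([.0449,0,.1704+h]); print(p); go(p,toolR(MY,0),s)
im,m=snap('side','side3'); cv2.imwrite('pics/lift.png',cv2.resize(im[40:280,200:480,::-1],None,fx=2.5,fy=2.5,interpolation=cv2.INTER_CUBIC))
E
```

```text
[0.5555 0.235  0.2946] 0.04863611838587502 [ 0.1678 -0.0359 -0.9151] 63.05954575538635
[0.636  0.0145 0.2364]
dpos [ 0.0277 -0.2348  0.0512] ang [-0.7308  0.0863 -2.8195] mag 2.9139365569956004
dpos [ 0.0277 -0.2348  0.0512] ang [0.0596 0.5049 0.2301] mag 0.55803937741479
```

View pics/lift.png

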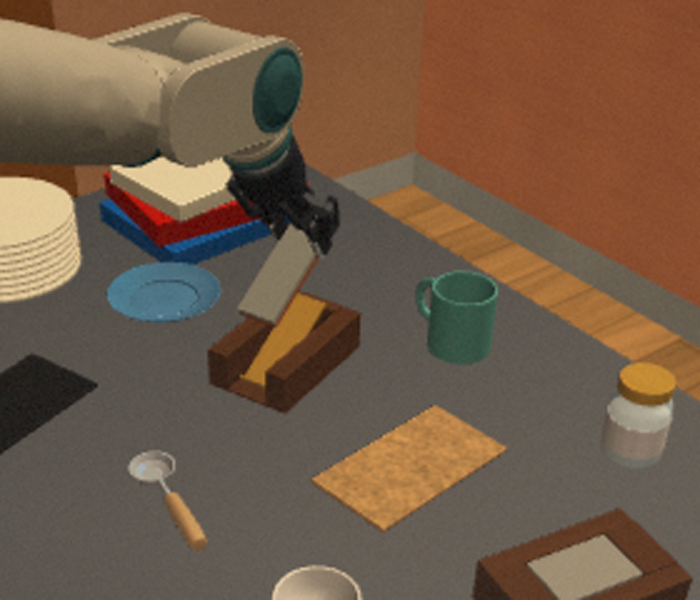

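The stone is held with its tilt unchanged and clear of the case (crop 240–320, 230–320). I'll check the mug's clearance on the way across.

```bash
python3 - <<'E'
from h import *
m=eyes.camera_model('scene')
for p in ((330,405),(345,417),(366,400),(383,397)): print(p,px2w(m,*p,0),px2w(m,*p,.05))
for p in ((325,372),(345,361),(345,390)): print(p,px2w(m,*p,.08),px2w(m,*p,.1))
E
```

```text
(330, 405) [ 0.8084  0.1313 -0.    ] [0.8393 0.1419 0.05  ]
(345, 417) [0.8227 0.1665 0.    ] [0.8528 0.1749 0.05  ]
(366, 400) [0.7735 0.1933 0.    ] [0.8066 0.2001 0.05  ]
(383, 397) [ 0.7555  0.2225 -0.    ] [0.7896 0.2276 0.05  ]
(325, 372) [0.7959 0.1162 0.08  ] [0.8099 0.1213 0.1   ]
(345, 361) [0.759  0.1431 0.08  ] [0.7741 0.1474 0.1   ]
(345, 390) [0.8198 0.1631 0.08  ] [0.8332 0.167  0.1   ]
```

The mug stays at x ≥ 0.74 and the stone at x ≤ 0.67, so the way is clear.

Call:
{"method": "arm_command", "body": {
  "targets": [
    {"angular": [0.007, 0.06, 0.03], "delta_pos": [0.003, -0.02, 0], "grip": 0.4},
    {"angular": [0.015, 0.125, 0.057], "delta_pos": [0.007, -0.055, 0.005], "grip": 0.4},
    {"angular": [0.023, 0.19, 0.087], "delta_pos": [0.011, -0.09, 0.012], "grip": 0.4},
    {"angular": [0.03, 0.26, 0.118], "delta_pos": [0.015, -0.125, 0.02], "grip": 0.4},
    {"angular": [0.039, 0.33, 0.15], "delta_pos": [0.019, -0.16, 0.029], "grip": 0.4},
    {"angular": [0.048, 0.4, 0.183], "delta_pos": [0.023, -0.195, 0.038], "grip": 0.4},
    {"angular": [0.055, 0.46, 0.21], "delta_pos": [0.026, -0.22, 0.046], "grip": 0.4},
    {"angular": [0.06, 0.505, 0.23], "delta_pos": [0.028, -0.235, 0.051], "grip": 0.4}
  ]
}}

```text
t: 6.53
ee_pos: [0.6348, 0.0107, 0.229]
tool_rot: [0.169, -3.124, 0.006]
wrist_force: [0.4, -0.0, -2.7]
width: 0.0485
grasp_force: 63.0
```

Call:
{"method": "arm_command", "body": {
  "targets": [
    {"angular": [0, 0, 0], "delta_pos": [0, 0, 0], "grip": 0.4},
    {"angular": [0, 0, 0], "delta_pos": [0, 0, 0], "grip": 0.4}
  ]
}}

```text
t: 6.7
ee_pos: [0.6345, 0.0132, 0.2298]
tool_rot: [0.174, -3.128, 0.003]
wrist_force: [-1.0, 0.5, -2.2]
width: 0.0485
grasp_force: 63.0
```

```bash
python3 - <<'E'
from h import *
s=sensors.observe(); print(s['ee_pos'],s['width'],s['wrist_force'],s['grasp_force'])
M=R.from_euler('z',MY); p=MAT+M.apply([.0449,0,.1704]); print(p); go(p,toolR(MY,0),s)
ps=[]; a=R.from_rotvec(s['tool_rot']).as_matrix()[:,2]
for c in ("scene","side"):
    im,m=snap(c,c+'4'); C=s['ee_pos']-M.apply([.0449,0,.1704])
    P=[C+M.apply([x,y,.014]) for x,y in((-.065,-.025),(.065,-.025),(.065,.025),(-.065,.025))]
    px=np.array([w2px(m,q) for q in P]); x,y=px.mean(0).astype(int)-[50,70]
    k=cv2.resize(im[y:y+120,x:x+100,::-1],None,fx=4,fy=4,interpolation=cv2.INTER_CUBIC)
    cv2.polylines(k,[((px-[x,y]+.5)*4).astype(int)],True,(0,255,0),1); ps.append(k)
cv2.imwrite('pics/over.png',np.hstack(ps))
E
```

```text
[0.6345 0.0132 0.2298] 0.048470935311456465 [-0.9777  0.4759 -2.1869] 63.007164001464844
[0.636  0.0145 0.1764]
dpos [-0.0022  0.0013  0.0534] ang [-0.0143  0.0024  3.1405] mag 3.140582231440369
dpos [-0.0022  0.0013  0.0534] ang [-0.0015 -0.0091 -0.001 ] mag 0.009276688773000207
```

View pics/over.png

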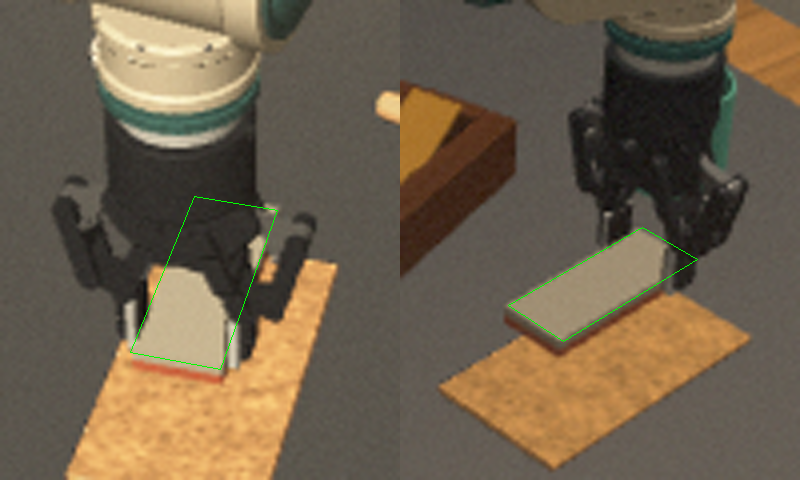

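The stone is held level and aligned with the mat, and the overlay fits in both views. I'll lower it in slow final steps.

Call:
{"method": "arm_command", "body": {
  "targets": [
    {"angular": [0, -0.009, 0], "delta_pos": [-0.002, 0.001, 0.012], "grip": 0.4},
    {"angular": [0, -0.009, 0], "delta_pos": [-0.002, 0.001, 0.025], "grip": 0.4},
    {"angular": [0, -0.009, 0], "delta_pos": [-0.002, 0.001, 0.036], "grip": 0.4},
    {"angular": [0, -0.009, 0], "delta_pos": [-0.002, 0.001, 0.043], "grip": 0.4},
    {"angular": [0, -0.009, 0], "delta_pos": [-0.002, 0.001, 0.047], "grip": 0.4},
    {"angular": [0, -0.009, 0], "delta_pos": [-0.002, 0.001, 0.049], "grip": 0.4},
    {"angular": [0, -0.009, 0], "delta_pos": [-0.002, 0.001, 0.05], "grip": 0.4}
  ]
}}

```text
t: 7.38
ee_pos: [0.636, 0.0149, 0.1811]
tool_rot: [-0.176, 3.136, -0.003]
wrist_force: [-1.1, 0.1, -2.6]
width: 0.0484
grasp_force: 63.0
```

Call:
{"method": "arm_command", "body": {
  "targets": [
    {"angular": [0, 0, 0], "delta_pos": [0, 0, 0.001], "grip": 0.4},
    {"angular": [0, 0, 0], "delta_pos": [0, 0, 0.002], "grip": 0.4}
  ]
}}

```text
t: 7.55
ee_pos: [0.6362, 0.0147, 0.1799]
tool_rot: [-0.176, 3.134, -0.004]
wrist_force: [-0.5, 0.4, -3.1]
width: 0.0482
grasp_force: 63.0
```

Call:
{"method": "arm_command", "body": {
  "targets": [
    {"angular": [0, 0, 0], "delta_pos": [0, 0, 0.001], "grip": 0.4},
    {"angular": [0, 0, 0], "delta_pos": [0, 0, 0.002], "grip": 0.4},
    {"angular": [0, 0, 0], "delta_pos": [0, 0, 0.002], "grip": 0.4}
  ]
}}

```text
t: 7.8
ee_pos: [0.636, 0.0147, 0.1774]
tool_rot: [-0.176, 3.135, -0.003]
wrist_force: [0.4, 0.5, -3.1]
width: 0.0487
grasp_force: 63.0
```

Call:
{"method": "arm_command", "body": {
  "targets": [
    {"angular": [0, 0, 0], "delta_pos": [0, 0, 0.001], "grip": 0.4},
    {"angular": [0, 0, 0], "delta_pos": [0, 0, 0.001], "grip": 0.4}
  ]
}}

```text
t: 7.97
ee_pos: [0.6361, 0.0148, 0.1773]
tool_rot: [-0.176, 3.135, -0.004]
wrist_force: [-3.5, 0.7, 3.3]
width: 0.0485
grasp_force: 63.7
```

The wrist force flipped from -3.1 to +3.3 N, so the stone is resting on the mat. I'll release and go up.

Call:
{"method": "arm_command", "body": {
  "targets": [
    {"angular": [0, 0, 0], "delta_pos": [0, 0, 0], "grip": 0.7},
    {"angular": [0, 0, 0], "delta_pos": [0, 0, 0], "grip": 0.85},
    {"angular": [0, 0, 0], "delta_pos": [0, 0, 0], "grip": 0.85},
    {"angular": [0, 0, 0], "delta_pos": [0, 0, -0.02], "grip": 0.85},
    {"angular": [0, 0, 0], "delta_pos": [0, 0, -0.05], "grip": 0.85},
    {"angular": [0, 0, 0], "delta_pos": [0, 0, -0.09], "grip": 0.85},
    {"angular": [0, 0, 0], "delta_pos": [0, 0, -0.13], "grip": 0.85},
    {"angular": [0, 0, 0], "delta_pos": [0, 0, -0.13], "grip": 0.85}
  ]
}}

```text
t: 8.63
ee_pos: [0.637, 0.015, 0.3169]
tool_rot: [-0.175, 3.12, -0.006]
wrist_force: [1.1, 0.1, 2.4]
width: 0.0727
grasp_force: 0.0
```

```bash
python3 - <<'E'
from h import *
s=sensors.observe(); print(s['t'],s['ee_pos'],s['width'],s['wrist_force'])
M=R.from_euler('z',MY); ps=[]
for c in ("scene","side"):
    im,m=snap(c,c+'5')
    px=np.array([w2px(m,MAT+M.apply([x,y,.014])) for x,y in((-.065,-.025),(.065,-.025),(.065,.025),(-.065,.025))]); x,y=px.mean(0).astype(int)-[50,60]
    k=cv2.resize(im[y:y+120,x:x+100,::-1],None,fx=4,fy=4,interpolation=cv2.INTER_CUBIC)
    cv2.polylines(k,[((px-[x,y]+.5)*4).astype(int)],True,(0,255,0),1); ps.append(k)
cv2.imwrite('pics/end.png',np.hstack(ps))
E
```

```text
8.6333 [0.637  0.015  0.3169] 0.07269812318059671 [1.0645 0.0949 2.3755]
```

View pics/end.png

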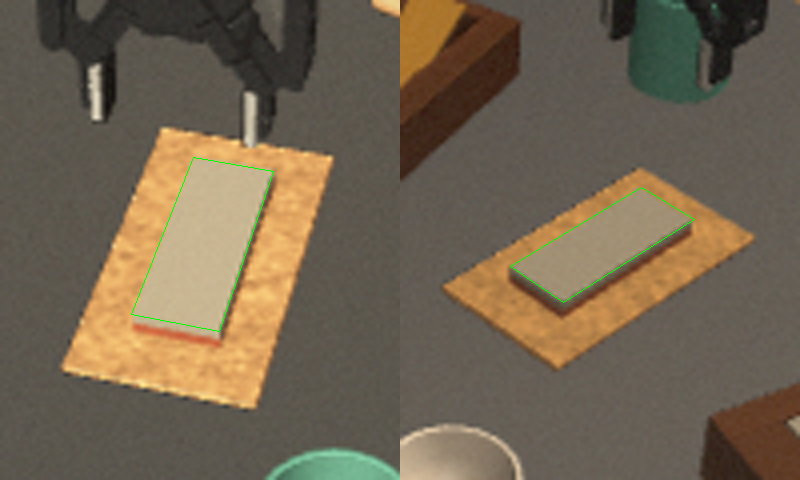

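The stone lies flat, centred and lengthwise on the cork mat (quad (193,157)–(220,331)), and the gripper is clear of it. I'm handing in.

```bash
python3 -c "
from rig import hand_in; print(hand_in())"
```

```text
the job is handed in; nothing more can be done
None
```

The long stone was tipped up on its cradle to its stop, then laid flat, centred and lengthwise on the brown cork mat; the short stone was left alone, and the job was handed in at about 9 s (no verdict came back).

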